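# Shift the sample mincer into third gear

### The arm

A 6-joint arm with a two-finger parallel gripper is mounted at the origin on the work surface. World frame = base frame: x ahead of the robot, y to its left, z up, the work surface at z = 0. Lengths are in mm, angles in degrees, forces in N, time in s.
With the tool pointing down it reaches from about 350 to 850 mm from the base axis. Payload 8.1 kg.
Tool frame: the origin (TCP) lies midway between the tips of the shut fingers; the grasp point (between the pads) lies 19 mm behind it; z points along the fingers, y is the direction in which the jaws open and shut (so a half turn about z gives the same grasp; the last joint's range is limited). The gripper opens to 85 mm and grips with 20 to 120 N. Pads are 22 mm wide; open, the fingers measure 114 mm over their backs; the gripper's body (76 mm by 85 mm) begins 54 mm behind the grasp point. The pads swing forward as they close: fully open they stand 13 mm farther back than shut.
Start: joints at [-77.2, 7.471, 85.268, -0, 87.261, -4.893], TCP at [182.37, -571.618, 231.292] pointing down, gripper open.
Joint ranges: [-169.43, 169.43], [-51.17, 129.36], [1.28, 143.12], [-76.62, 256.62], [0, 156.53], [-152.29, 152.29]. Speed limits (degrees/s): [136.94, 136.94, 159.86, 180, 180, 180].

### API

Orientations are given as [roll, pitch, yaw] about the fixed x, y, z axes, in that order (R = Rz(yaw) Ry(pitch) Rx(roll)).
In Python, from bench import r gives the robot as it stands.
- The arm moves only by the tool carry_out, never from a script. Its argument "increments" is a list of rows, each a list of 3 entries, a list of its own where there are three numbers: the shift along the tool's x, y, z in m, then the turn, a rotation vector about the tool's x, y, z in rad, then the closure, from 0 (fully open) to 1 (shut). A call has 1 to 12 rows; each row shifts and turns the pose as measured when the row begins, along the tool's axes as they then stand; what a row does not reach is not made up. A row lasts 1/10 s, in which the tool goes at most 50 mm and 8.59 degrees, less where a joint would pass 70% of its speed; a pose out of reach is approached as far as the arm can. A call with a gripper value outside its range is refused whole. The fingers move at their own pace and stop on an object; "newtons" is the grip in N (left out, the last holds). Time passes only in rows, so rows that do not move let the fingers close. It gives the time, the measured TCP pose, the force and the opening at its end, in the units of the state.
- r.sense(): the state, without advancing time (a new reading comes with each control period).
- r.snapshot(name): name is "scene" or "top"; returns a dict with "image" (384x512x3 uint8, blue, green, red), "vertical_fov" (degrees; the focal length in pixels is half the picture's height over the tangent of half this angle, whatever the lens; pixels are square), "cx", "cy" (the principal point, pixels), "rvec" (rotation vector, rad) and "tvec" (3), from world to camera coordinates, as OpenCV has them. Camera axes: x right, y down, z forward; pixel columns grow to the right and rows downward; lengths in mm; the calibration is good to about 2 mm. A picture is of the moment at which its call begins. There is no depth.
- r.hand_in(): hands the job in, once; it reports no verdict.
The state is a dict: "time": time; "joint_pos": joint angles; "qd": joint speeds; "joint_efforts": joint torques, N m; "tool_pos": TCP position; "tcp_rot": TCP orientation; "ft_force": force on the tool from outside, world axes, zero at the start; "wrist_torque": the same for the moment, N m; "finger_gap": finger opening in mm.
Only numpy, scipy, OpenCV 4.12 (cv2) and the standard library are available. Lean on these libraries where they do the work, as an engineer would, in place of code of your own. Each camera call takes 0.05 s, during which the arm holds its last target.

### The job

The next vegetable samples are to be minced in third gear: push the mincer's gear lever through its H-gate into third, the slot marked with three dots, which lies on the side of the mincing head and away from the robot, and leave it fully home in that slot. Push the lever with the fingers, without gripping it or ramming it against its stops, and do not run it into the reverse slot opposite third. Leave the tub, the jar, the pusher and the pan standing where they are.

Things in the scene. Friction and masses are not known exactly. Their poses are not given: they have to be found in the camera images.
- mincer: White bench mincer, fixed. Origin on the bench below the middle of the H-gate; x points away from the robot's side (turned -0.30 to 0.35 rad), y along the machine to the mincing head, z up. Housing: x -100 to 100 mm, y -90 to 210, top 172 above the bench. Steel mincing head with feed tray 220 x 150 mm (x -110 to 110, y 193 to 343, rim 250 mm high); outlet at y 356.
- gate (a point): Middle of the H-gate, on top of its steel plate (116 x 112 mm, 188 mm above the bench), above the mincer's origin. Two lanes along mincer x, middles at y -20 mm (first/second) and +20 mm (third/reverse), joined only by a neutral passage at x = 0, 22 mm wide, between two round-tipped tongues 23 mm wide. Around and above the plate is free, save for the lever.
- knob (a point): Centre of the lever's black ball knob, 34 mm in diameter, on a steel shaft 12 mm thick. The lever tilts about a pivot 104 mm above the bench, below gate; pivot to knob centre 155 mm, so upright the knob is 259 mm above the bench. From the pivot, in the mincer's frame: x = 155 sin(shift), y = 155 cos(shift) sin(select), z = 155 cos(shift) cos(select) mm.
- select (a joint): Sideways tilt of the lever, rad: -0.24 in the first/second lane (start), +0.24 in the third/reverse lane; positive towards the mincing head. 0.24 is 37 mm at the knob. Free only near neutral (shift within 0.05 of 0; farther off, the tongues hinder or block it). Friction of 2 N at the knob holds it; no spring. Firm stops at both ends.
- shift (a joint): Tilt of the lever along the lanes, rad: +0.30 fully home in the far slots (first, third), -0.30 in the near ones (second, reverse), 0 neutral; positive away from the robot. 0.30 is 46 mm at the knob. Starts anywhere from second through neutral to first. Friction of 3 N at the knob holds it where it is left; no spring or detent. Firm stops at both ends.
- tub: Closed sample tub with a lid, 115 x 80 x 52 mm, 0.3 kg, standing loose on top of the housing between the gate and the mincing head. Origin at the middle of its underside. Leave alone.
- jar: Closed glass jar with a metal lid, 74 mm in diameter, 110 mm tall, on the bench beyond the end of the housing away from the mincing head. Origin at the middle of its underside. Leave alone.
- pusher: White plastic food pusher, 48 mm in diameter, 165 mm tall, standing on the bench near the jar. Origin at the middle of its underside. Leave alone.
- pan: Open steel pan 150 x 120 x 45 mm on the bench below the mincing head's outlet. Origin at the middle of its underside. Leave alone.
- third (a point): Third-gear slot, on the plate's top face (188 mm high): mincer x +25, y +20 mm, far end of the lane on the mincing-head side, three dots beyond it. Here the lever's shaft passes when fully home. First gear (one dot) is the far slot of the other lane, x +25, y -20 mm; second (two dots) its near slot, x -25, y -20 mm.
- reverse (a point): Reverse slot, on the plate's top face: mincer x -25, y +20 mm, near end of the lane on the mincing-head side, straight opposite third; marked with an arrowhead. Keep out.

How it is judged (in metres and radians):
At the end, for the whole second after the job is handed in: The lever rests in the third-gear slot: select above 0.20 rad and shift above 0.25 rad (within about 8 mm of its stop at the knob); tub, jar, pusher and pan within 20 mm of where they stood (value of joint select above 0.2 rad and value of joint shift above 0.25 rad and not (velocity of joint shift above 0.05 rad/s) and not (velocity of joint shift below -0.05 rad/s) and distance of each of tub, jar, pusher, pan from where it was at the start of the episode below 0.02 m); the robot touches nothing.
It fails at once if the lever is run into the reverse slot (select above 0.1 and shift below -0.15 rad) (value of joint select above 0.1 rad and value of joint shift below -0.15 rad).
It fails at once if the lever is gripped or rammed (more than 34 N between fingers and lever) (contact force between the fingers and shift above 34 N).
It fails at once if the tub, jar, pusher or pan is lifted, tipped or shifted by more than 20 mm (distance of any of tub, jar, pusher, pan from where it was at the start of the episode above 0.02 m or angle between any of tub, jar, pusher, pan's own z axis and vertical above 0.3 rad).
It also fails if it takes over 51 s, if anything falls off the work surface, if the arm or the gripper's body presses on something with over 40 N, if the wrist force passes 120 N, or if a joint passes its speed limit or range.

## Working session

There is one attempt and no reset: what is moved stays moved. The work goes in short steps, Python scripts to look and compute and a tool call to move; the robot and the scene stay as the last step left them, time stands still between calls to the robot, and variables do not carry over. Pictures are saved under pics/ and viewed, and the job is handed in when it is done.

Besides the shell and the picture viewer there is one more tool, called after "Request:" by a JSON object that holds its "fn" and its "kwargs". carry_out: Moves the arm, as the interface text tells. Its arguments: {"type":"object","properties":{"increments":{"type":"array"},"newtons":{"type":"number"}},"required":["increments"]}

```bash
mkdir -p pics; cat > h.py <<'E'
import numpy as np,cv2
from bench import r
def snap(n,tag):
    d=r.snapshot(n); cv2.imwrite(f"pics/{tag}.png",d["image"]); 
    np.save(f"pics/{tag}.npy",d,allow_pickle=True); return d
def load(tag): return np.load(f"pics/{tag}.npy",allow_pickle=True).item()
def cam(d):
    f=d["image"].shape[0]/2/np.tan(np.radians(d["vertical_fov"])/2)
    K=np.array([[f,0,d["cx"]],[0,f,d["cy"]],[0,0,1.]]); R=cv2.Rodrigues(np.array(d["rvec"],float))[0]; t=np.array(d["tvec"],float).ravel()
    return K,R,t
def ray(d,u,v):
    K,R,t=cam(d); w=R.T@np.linalg.solve(K,[u,v,1.]); return -R.T@t,w/np.linalg.norm(w)
def plane(d,u,v,z):
    c,w=ray(d,u,v); return c+w*(z-c[2])/w[2]
def proj(d,p):
    K,R,t=cam(d); q=K@(R@np.array(p,float)+t); return q[:2]/q[2]
def tri(d1,a,d2,b):
    c1,w1=ray(d1,*a); c2,w2=ray(d2,*b)
    s=np.linalg.lstsq(np.array([w1,-w2]).T,c2-c1,rcond=None)[0]
    p,q=c1+s[0]*w1,c2+s[1]*w2; return (p+q)/2,np.linalg.norm(p-q)
E
python3 - <<'E'
from h import *
for n in("scene","top"):
    d=snap(n,n+"0"); im=cv2.resize(d["image"],(800,600),interpolation=cv2.INTER_CUBIC); cv2.imwrite(f"pics/{n}0b.png",im)
    print(n,d["vertical_fov"],d["cx"],d["cy"],ray(d,256,192))
print(r.sense())
E
```

```text
scene 56.296563087905504 252.01024941673765 185.61710737668668 (array([1089.30208187, -269.12927668,  920.42667209]), array([-0.52404741,  0.37308018, -0.76562752]))
top 45.64453465227133 260.3581356489074 186.28071781577503 (array([ 299.48775147,  103.8608647 , 1444.19214339]), array([ 0.21564186, -0.00202632, -0.97647042]))
{'time': 0.1, 'joint_pos': array([-7.72000976e+01,  7.51326902e+00,  8.53247415e+01,  3.25974679e-04,
        8.72624556e+01, -4.89383105e+00]), 'qd': array([ 0.05135779, -0.01328075, -0.12079487, -0.04540459, -0.01791371,
        0.00969478]), 'joint_efforts': array([ 1.99815928e-03, -5.70948672e+01, -5.01943874e+01, -6.97705514e-05,
        8.16082262e-03,  5.95499500e-05]), 'tool_pos': array([ 182.25819502, -571.10703525,  230.30709539]), 'tcp_rot': array([-1.79899928e+02, -8.89511385e-03,  1.76937098e+01]), 'ft_force': array([ 0.14926869, -0.36794706,  0.90629187]), 'wrist_torque': array([ 0.02068878, -0.04621346, -0.027131  ]), 'finger_gap': 85.36889928604997}
```

View pics/scene0b.png

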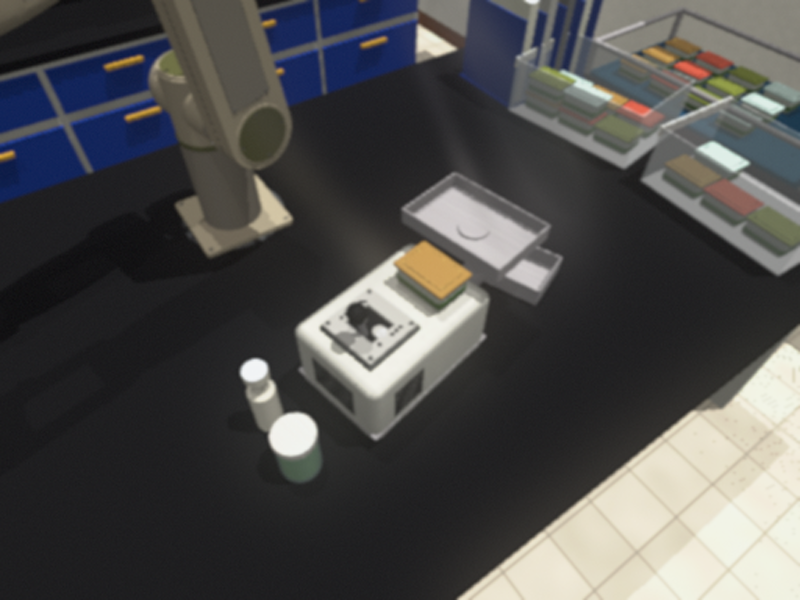

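View pics/top0b.png

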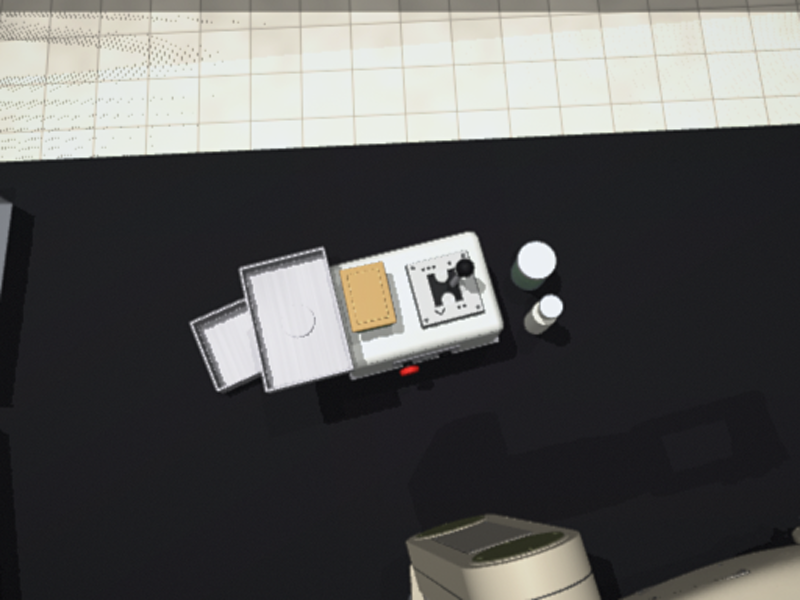

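Both views show the mincer. In the top view the plate is at about (445,288) of the 800x600 enlargement and the knob at (465,268), which looks like first gear. Next, crops of the plate.

```bash
python3 - <<'E'
from h import *
d=load("top0"); a=cv2.resize(d["image"][140:235,210:330],(780,617),interpolation=cv2.INTER_CUBIC)[:600]; cv2.imwrite("pics/tc.png",a)
d=load("scene0"); a=cv2.resize(d["image"][175:250,195:295],(800,600),interpolation=cv2.INTER_CUBIC); cv2.imwrite("pics/sc.png",a)
E
```

```text
(no output)
```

View pics/tc.png

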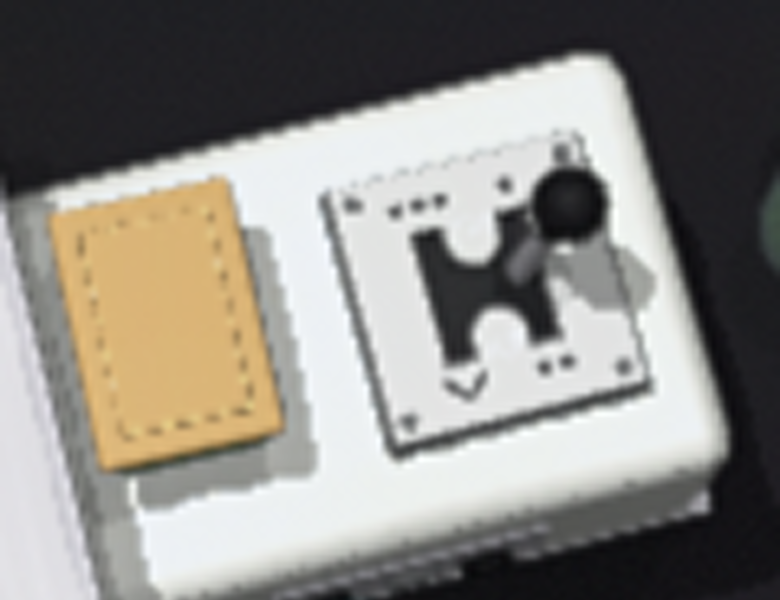

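View pics/sc.png

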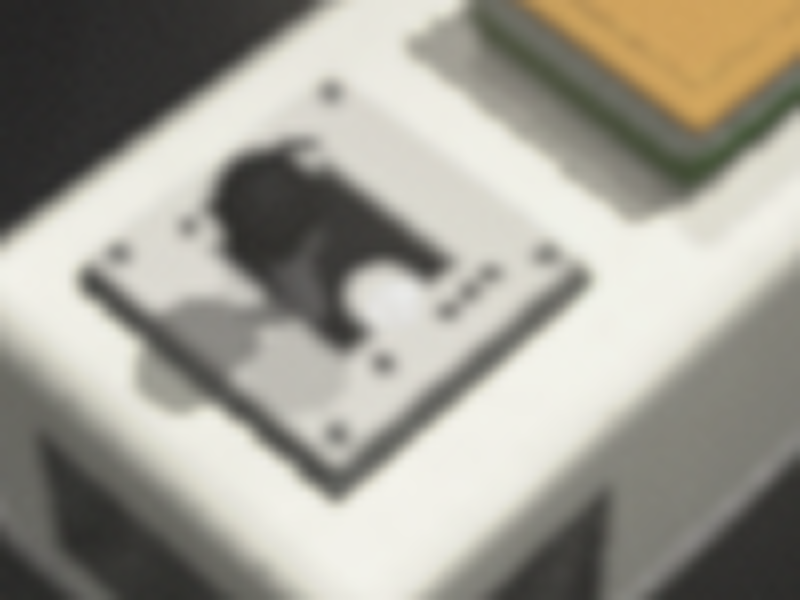

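The top crop shows the plate's bolts at (352,205), (562,152), (624,367) and (409,423), with the knob at (570,205). The shaft rises from the first/second lane. The scene crop shows the bolts at (331,91), (120,253), (337,434) and (546,253), with the knob at about (262,192).

```bash
cat > m.py <<'E'
from h import *
t=load("top0"); s=load("scene0")
T=lambda x,y:((x+.5)/6.5-.5+210,(y+.5)/6.495-.5+140)
S=lambda x,y:((x+.5)/8-.5+195,(y+.5)/8-.5+175)
E
python3 - <<'E'
from m import *
# order: far/head, far/end, near/end, near/head
bt=[(352,205),(562,152),(624,367),(409,423)]; bs=[(546,253),(337,434),(120,253),(331,91)]
P=np.array([plane(t,*T(*p),188) for p in bt]);Q=np.array([plane(s,*S(*p),188) for p in bs])
for A in(P,Q):
    print(A.round(1).tolist(),A.mean(0).round(1)); 
    x=(A[0]+A[1]-A[2]-A[3]); y=(A[0]+A[3]-A[1]-A[2])
    print("yaw",np.arctan2(x[1],x[0]),np.arctan2(-y[0],y[1]),np.linalg.norm(x)/2,np.linalg.norm(y)/2)
k,e=tri(t,T(570,205),s,S(262,192)); print("knob",k,e)
g=(P+Q).mean(0)/2*2 if 0 else (P.mean(0)+Q.mean(0))/2
A=(P+Q)/2;x=(A[0]+A[1]-A[2]-A[3]); y=(A[0]+A[3]-A[1]-A[2])
yaw=(np.arctan2(x[1],x[0])+np.arctan2(-y[0],y[1]))/2
print("gate",g,"yaw",yaw)
R=np.array([[np.cos(yaw),-np.sin(yaw)],[np.sin(yaw),np.cos(yaw)]])
print("knob in mincer",R.T@(k[:2]-g[:2]),k[2])
for sh in(-.3,-.2,-.1,0,.1,.2,.3):
  for se in (-.24,):
    l=155*np.array([np.sin(sh),np.cos(sh)*np.sin(se),np.cos(sh)*np.cos(se)])
    w=np.r_[g[:2]+R@l[:2],104+l[2]]
    a,b=proj(t,w),proj(s,w)
    print(sh,l.round(),((a-[210,140])*6.5).round(),((b-[195,175])*8).round())
E
```

```text
[[636.6, 76.2, 188.0], [655.9, -17.4, 188.0], [557.9, -37.5, 188.0], [538.1, 56.9, 188.0]] [597.1  19.6 188. ]
yaw 0.19786170966579616 0.205400127748171 100.16096949677127 96.0172413375037
[[637.1, 75.0, 188.0], [658.1, -18.5, 188.0], [559.8, -38.4, 188.0], [539.8, 55.2, 188.0]] [598.7  18.3 188. ]
yaw 0.20071715708435264 0.21539863748091767 99.76563331351586 95.72096432140638
knob [613.29254426 -13.02925133 256.32314639] 1.1256030625230573
gate [597.91471776  18.95702993 188.        ] yaw 0.20483913390127756
knob in mincer [  8.55001476 -34.44556552] 256.32314638650183
-0.3 [-46. -35. 144.] [604. 331.] [138. 112.]
-0.2 [-31. -36. 148.] [597. 294.] [168. 131.]
-0.1 [-15. -37. 150.] [589. 257.] [201. 155.]
0 [  0. -37. 151.] [579. 222.] [235. 181.]
0.1 [ 15. -37. 150.] [569. 188.] [271. 210.]
0.2 [ 31. -36. 148.] [557. 155.] [309. 242.]
0.3 [ 46. -35. 144.] [545. 125.] [347. 276.]
```

Measured: gate at about (598,19), mincer yaw about 0.205 rad, and shift about +0.055 rad in the first/second lane. My plan is to push with shut fingers in three moves:
1. Push from the far side back to neutral.
2. Push sideways towards the head.
3. Push away from the robot into third.

First I raise the tool, turn it parallel to the mincer and shut the fingers.

Request:
{"fn": "carry_out", "kwargs": {"increments": [[[0,0,-0.05],[0,0,0.104],1],[[0,0,-0.05],[0,0,0],1],[[0,0,-0.01],[0,0,0],1],[[0,0,0],[0,0,0],1]], "newtons": 20}}

```text
time: 0.5
tool_pos: [181.7, -568.7, 337.9]
tcp_rot: [-179.3, 0.0, 11.5]
ft_force: [0.9, 0.5, -0.6]
finger_gap: 28.3
```

```bash
cat > w.py <<'E'
from h import *
import sys
G=np.array([598,19.]);YAW=0.205
def st():
    s=r.sense(); y=np.radians(s["tcp_rot"][2]); c,n=np.cos(YAW),np.sin(YAW)
    v=s["tool_pos"][:2]-G; m=np.array([c*v[0]+n*v[1],-n*v[0]+c*v[1]])
    f=s["ft_force"]; fm=[c*f[0]+n*f[1],-n*f[0]+c*f[1],f[2]]
    print("t",round(s["time"],2),"mincer xy",m.round(1),"z",s["tool_pos"][2].round(1),"rot",s["tcp_rot"].round(2),"F",np.round(fm,1),"gap",s["finger_gap"].round(1))
    if len(sys.argv)>2:
        g=np.array([float(sys.argv[1]),float(sys.argv[2])])-m   # mincer -> world -> tool
        wd=np.array([c*g[0]-n*g[1],n*g[0]+c*g[1]])
        print("tool dx,dy",(np.cos(y)*wd[0]+np.sin(y)*wd[1]).round(1),(np.sin(y)*wd[0]-np.cos(y)*wd[1]).round(1))
st()
E
python3 w.py 70 -36
```

```text
Traceback (most recent call last):
  File "w.py", line 13, in <module>
    st()
    ~~^^
  File "w.py", line 8, in st
    print("t",round(s["time"],2),"mincer xy",m.round(1),"z",s["tool_pos"][2].round(1),"rot",s["tcp_rot"].round(2),"F",np.round(fm,1),"gap",s["finger_gap"].round(1))
                                                                                                                                           ^^^^^^^^^^^^^^^^^^^^^
AttributeError: 'float' object has no attribute 'round'
```

```bash
sed -i 's/s\["finger_gap"\].round(1)/round(s["finger_gap"],1)/' w.py; python3 w.py 70 -36
```

```text
t 0.5 mincer xy [-527.2 -490.7] z 337.9 rot [-1.7927e+02  2.0000e-02  1.1500e+01] F [ 1.   0.3 -0.6] gap 28.3
tool dx,dy 595.3 -457.2
```

Request:
{"fn": "carry_out", "kwargs": {"increments": [[[0.038,-0.029,0],[0,0,0],1],[[0.038,-0.029,0],[0,0,0],1],[[0.038,-0.029,0],[0,0,0],1],[[0.038,-0.029,0],[0,0,0],1],[[0.038,-0.029,0],[0,0,0],1],[[0.038,-0.029,0],[0,0,0],1],[[0.038,-0.029,0],[0,0,0],1],[[0.038,-0.029,0],[0,0,0],1],[[0.038,-0.029,0],[0,0,0],1],[[0.038,-0.029,0],[0,0,0],1]]}}

```text
time: 1.5
tool_pos: [499.7, -196.8, 321.0]
tcp_rot: [-178.1, 0.7, 11.0]
ft_force: [0.6, -0.9, -0.1]
finger_gap: -0.4
```

```bash
python3 w.py 70 -36
```

```text
t 1.5 mincer xy [-140.2 -191.3] z 321.0 rot [-178.15    0.72   10.97] F [ 0.4 -1.  -0.1] gap -0.4
tool dx,dy 208.0 -158.1
```

```bash
cat > w.py <<'E'
from h import *
import sys
from scipy.spatial.transform import Rotation as Ro
G=np.array([598,19.,0]);M=Ro.from_euler('z',0.205)
D=Ro.from_euler('xyz',[np.pi,0,0.205])
def st():
    s=r.sense(); C=Ro.from_euler('xyz',s["tcp_rot"],degrees=True)
    m=M.inv().apply(s["tool_pos"]-G); f=M.inv().apply(s["ft_force"])
    print("t",round(s["time"],2),"mincer xyz",m.round(1),"F",np.round(f,1),"gap",round(s["finger_gap"],1),"turn needed",(C.inv()*D).as_rotvec().round(3))
    if len(sys.argv)>3:
        g=np.array([float(a) for a in sys.argv[1:4]])-m
        print("tool shift",C.inv().apply(M.apply(g)).round(1))
st()
E
python3 w.py 70 -36 330
```

```text
t 1.5 mincer xyz [-140.2 -191.3  321. ] F [ 0.4 -1.  -0.1] gap -0.4 turn needed [-0.032  0.012 -0.014]
tool shift [ 207.9 -158.4   -6.6]
```

Request:
{"fn": "carry_out", "kwargs": {"increments": [[[0.038,-0.029,-0.005],[-0.032,0.012,-0.014],1],[[0.038,-0.029,-0.002],[0,0,0],1],[[0.038,-0.029,-0.002],[0,0,0],1],[[0.038,-0.029,-0.002],[0,0,0],1],[[0.035,-0.026,-0.002],[0,0,0],1],[[0.01,-0.007,0],[0,0,0],1],[[0,0,0],[0,0,0],1],[[0,0,0],[0,0,0],1]]}}

```text
time: 2.3
tool_pos: [665.3, 4.9, 313.9]
tcp_rot: [-179.5, 1.2, 12.3]
ft_force: [0.1, -0.7, 0.4]
finger_gap: -0.2
```

```bash
python3 w.py 70 -36 300
```

```text
t 2.3 mincer xyz [ 63.  -27.5 313.9] F [-0.1 -0.7  0.4] gap -0.2 turn needed [-0.008  0.021  0.01 ]
tool shift [ 7.2  8.6 13.6]
```

Request:
{"fn": "carry_out", "kwargs": {"increments": [[[0.007,0.009,0.01],[-0.008,0.021,0.01],1],[[0,0,0.02],[0,0,0],1],[[0,0,0.02],[0,0,0],1],[[0,0,0],[0,0,0],1],[[0,0,0],[0,0,0],1]]}}

```text
time: 2.8
tool_pos: [670.1, -10.8, 262.0]
tcp_rot: [179.9, 0.1, 11.3]
ft_force: [-0.0, -1.4, 0.9]
finger_gap: -0.0
```

```bash
python3 w.py 70 -36 236
```

```text
t 2.8 mincer xyz [ 64.6 -43.9 262. ] F [-0.3 -1.4  0.9] gap -0.0 turn needed [ 0.001  0.001 -0.008]
tool shift [ 5.4 -7.9 26. ]
```

Request:
{"fn": "carry_out", "kwargs": {"increments": [[[0.002,-0.004,0.012],[0,0,-0.008],1],[[0,-0.002,0.01],[0,0,0],1],[[0,0,0],[0,0,0],1],[[0,0,0],[0,0,0],1],[[0,0,0],[0,0,0],1]]}}

```text
time: 3.3
tool_pos: [671.4, -5.4, 241.4]
tcp_rot: [179.8, -0.1, 11.7]
ft_force: [0.1, 0.6, -0.8]
finger_gap: 0.2
```

```bash
python3 w.py 45 -36 236; python3 - <<'E'
from h import *
d=snap("top","top1"); cv2.imwrite("pics/t1.png",cv2.resize(d["image"][130:235,200:340],(800,600),interpolation=cv2.INTER_CUBIC))
d=snap("scene","scene1"); cv2.imwrite("pics/s1.png",cv2.resize(d["image"][130:250,175:335],(800,600),interpolation=cv2.INTER_CUBIC))
E
```

```text
t 3.3 mincer xyz [ 66.9 -38.8 241.4] F [ 0.3  0.6 -0.8] gap 0.2 turn needed [ 0.003 -0.002 -0.001]
tool shift [-21.9  -2.8   5.4]
```

View pics/t1.png

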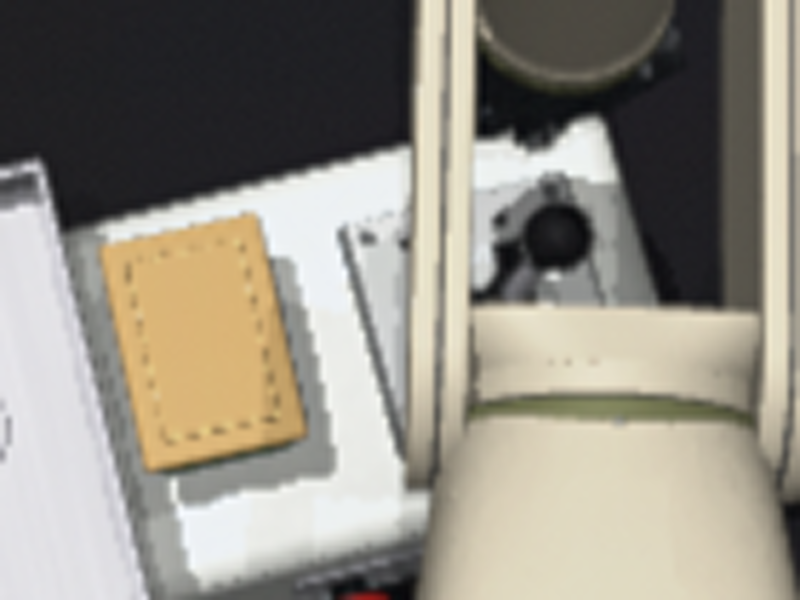

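View pics/s1.png

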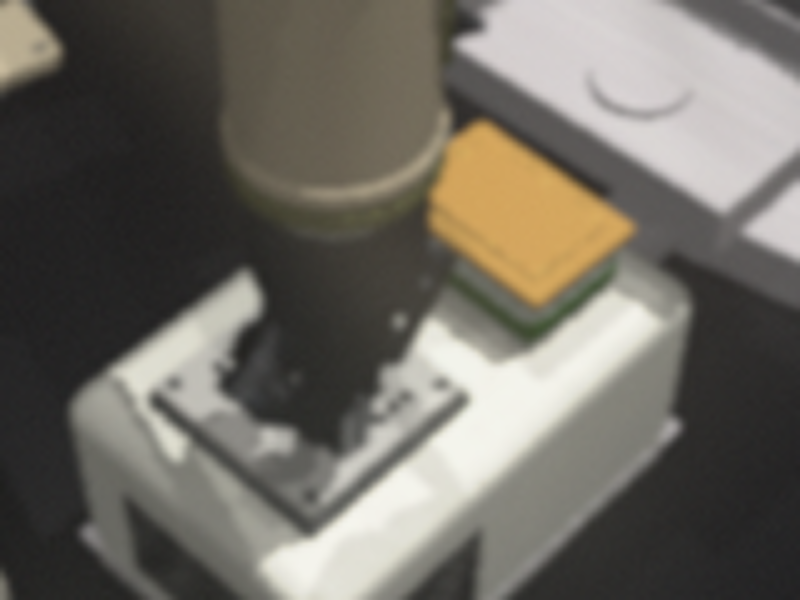

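The knob is at (557,238) in the top crop, not moved, and the gripper stands beyond it. Approaching slowly.

Request:
{"fn": "carry_out", "kwargs": {"increments": [[[-0.005,-0.002,0.003],[0,0,0],1],[[-0.006,0,0],[0,0,0],1],[[-0.006,0,0],[0,0,0],1],[[-0.002,0,0],[0,0,0],1],[[0,0,0],[0,0,0],1],[[0,0,0],[0,0,0],1]]}}

```text
time: 4.0
tool_pos: [650.9, -7.6, 239.5]
tcp_rot: [179.8, -0.2, 11.7]
ft_force: [0.5, -0.4, 0.7]
finger_gap: 0.1
```

```bash
python3 w.py 29 -36 236
```

```text
t 4.0 mincer xyz [ 46.3 -36.8 239.5] F [ 0.4 -0.5  0.7] gap 0.1 turn needed [ 0.003 -0.004 -0.001]
tool shift [-17.4  -0.8   3.4]
```

Request:
{"fn": "carry_out", "kwargs": {"increments": [[[-0.004,0,0.003],[0,0,0],1],[[-0.003,0,0],[0,0,0],1],[[-0.003,0,0],[0,0,0],1],[[-0.003,0,0],[0,0,0],1],[[0,0,0],[0,0,0],1]]}}

```text
time: 4.5
tool_pos: [638.5, -10.3, 237.0]
tcp_rot: [179.8, -0.4, 11.7]
ft_force: [2.3, 0.6, -1.9]
finger_gap: 0.0
```

```bash
python3 w.py 29 -36 236;  python3 - <<'E'
from h import *
d=snap("top","top2"); cv2.imwrite("pics/t2.png",cv2.resize(d["image"][130:235,200:340],(800,600),interpolation=cv2.INTER_CUBIC))
E
```

```text
t 4.5 mincer xyz [ 33.7 -36.9 237. ] F [ 2.4  0.1 -1.9] gap 0.0 turn needed [ 0.004 -0.008 -0.001]
tool shift [-4.7 -0.9  1. ]
```

View pics/t2.png

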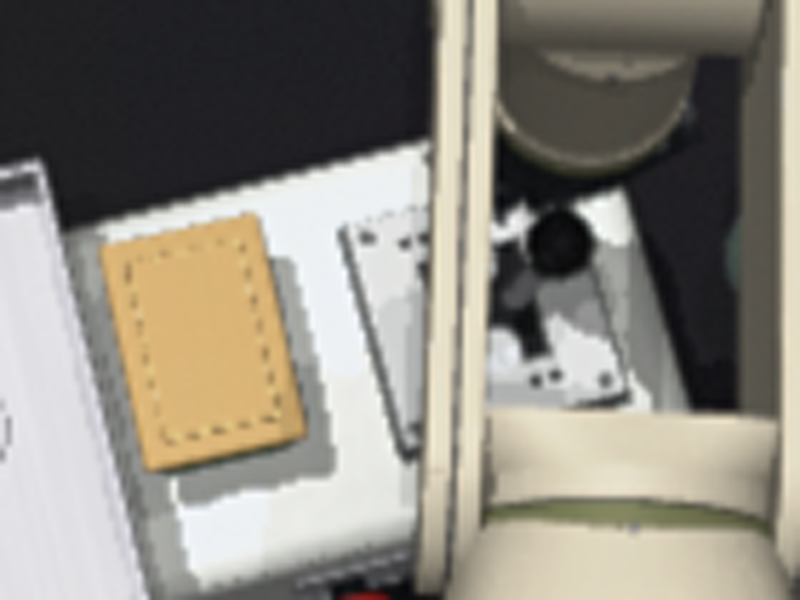

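The knob has moved slightly to (560,243), with 2.4 N of contact as expected. I push about 5 mm more to neutral.

Request:
{"fn": "carry_out", "kwargs": {"increments": [[[-0.003,0,0],[0,0,0],1],[[-0.002,0,0],[0,0,0],1],[[-0.001,0,0],[0,0,0],1],[[0,0,0],[0,0,0],1]]}}

```text
time: 4.95
tool_pos: [633.0, -11.6, 237.6]
tcp_rot: [179.7, -0.5, 11.7]
ft_force: [2.0, 0.4, -0.0]
finger_gap: -0.2
```

```bash
python3 w.py 28 -36 236;  python3 - <<'E'
from h import *
d=snap("top","top3"); cv2.imwrite("pics/t3.png",cv2.resize(d["image"][130:235,200:340],(800,600),interpolation=cv2.INTER_CUBIC))
for sh in(-.05,0,.05):
    from scipy.spatial.transform import Rotation as Ro
    l=155*np.array([np.sin(sh),np.cos(sh)*np.sin(-.24),np.cos(sh)*np.cos(.24)])
    w=Ro.from_euler('z',.205).apply(l)+[598,19,104]; print(sh,((proj(d,w)-[200,130])*5.714).round(1))
E
```

```text
t 4.95 mincer xyz [ 28.1 -37.1 237.6] F [ 2. -0. -0.] gap -0.2 turn needed [ 0.004 -0.009 -0.   ]
tool shift [-0.1 -1.1  1.6]
-0.05 [570.7 267.5]
0 [566.3 252. ]
0.05 [561.7 236.8]
```

View pics/t3.png

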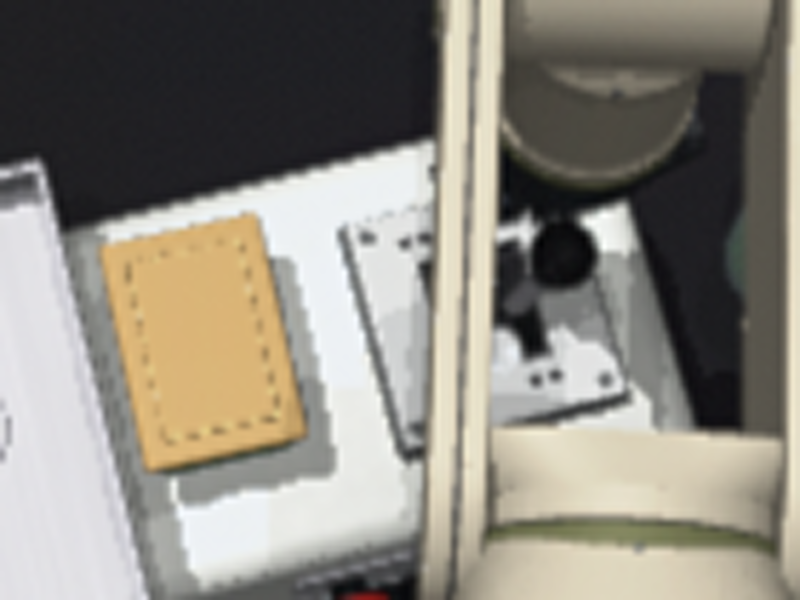

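The knob is at (564,254), where neutral predicts (566,252), so it is in neutral. I back off and go round to the side away from the head.

Request:
{"fn": "carry_out", "kwargs": {"increments": [[[0.01,0,0],[0.004,-0.009,0],1],[[0.01,0,0.001],[0,0,0],1],[[0.006,0.01,0],[0,0,0],1],[[0,0.02,0],[0,0,0],1],[[0,0.018,0],[0,0,0],1],[[0,0.004,0],[0,0,0],1],[[0,0,0],[0,0,0],1],[[0,0,0],[0,0,0],1]]}}

```text
time: 5.8
tool_pos: [668.7, -64.0, 234.2]
tcp_rot: [-180.0, 0.4, 11.6]
ft_force: [-0.5, 1.2, 0.2]
finger_gap: 0.1
```

```bash
python3 w.py 0 -92 236
```

```text
t 5.8 mincer xyz [ 52.3 -95.6 234.2] F [-0.2  1.2  0.2] gap 0.1 turn needed [-0.     0.006 -0.003]
tool shift [-52.3  -3.5  -1.5]
```

Request:
{"fn": "carry_out", "kwargs": {"increments": [[[-0.012,0,-0.002],[0,0.006,-0.003],1],[[-0.014,0,0],[0,0,0],1],[[-0.014,0,0],[0,0,0],1],[[-0.006,0,0],[0,0,0],1],[[-0.001,0,0],[0,0,0],1],[[0,0,0],[0,0,0],1],[[0,0,0],[0,0,0],1]]}}

```text
time: 6.5
tool_pos: [621.2, -71.4, 237.1]
tcp_rot: [-179.9, -0.1, 11.9]
ft_force: [-0.1, 0.8, -0.2]
finger_gap: -0.2
```

```bash
python3 w.py 0 -75 236
```

```text
t 6.5 mincer xyz [  4.3 -93.3 237.1] F [ 0.1  0.8 -0.2] gap -0.2 turn needed [-0.001 -0.001  0.002]
tool shift [ -4.3 -18.3   1.1]
```

```bash
python3 w.py 0 -70 236
```

```text
t 6.5 mincer xyz [  4.3 -93.3 237.1] F [ 0.1  0.8 -0.2] gap -0.2 turn needed [-0.001 -0.001  0.002]
tool shift [ -4.3 -23.3   1.1]
```

Still where I left it. I approach the knob sideways.

Request:
{"fn": "carry_out", "kwargs": {"increments": [[[-0.004,-0.005,0],[0,0,0],1],[[-0.001,-0.006,0],[0,0,0],1],[[0,-0.005,0],[0,0,0],1],[[0,-0.003,0],[0,0,0],1],[[0,0,0],[0,0,0],1]]}}

```text
time: 7.0
tool_pos: [612.4, -51.4, 236.7]
tcp_rot: [-179.9, -0.1, 11.9]
ft_force: [-1.2, 0.2, 0.1]
finger_gap: 0.1
```

```bash
python3 w.py 0 -60 236
```

```text
t 7.0 mincer xyz [-2.000e-01 -7.190e+01  2.367e+02] F [-1.1  0.4  0.1] gap 0.1 turn needed [-0.002 -0.001  0.003]
tool shift [  0.3 -11.9   0.7]
```

Request:
{"fn": "carry_out", "kwargs": {"increments": [[[0,-0.004,0],[0,0,0.003],1],[[0,-0.004,0],[0,0,0],1],[[0,-0.004,0],[0,0,0],1],[[0,-0.004,0],[0,0,0],1],[[0,-0.004,0],[0,0,0],1],[[0,0,0],[0,0,0],1]]}}

```text
time: 7.6
tool_pos: [608.9, -31.7, 238.2]
tcp_rot: [179.9, -0.2, 11.7]
ft_force: [0.5, -1.1, 0.6]
finger_gap: 0.0
```

```bash
python3 w.py 0 5 236;  python3 - <<'E'
from h import *
d=snap("top","top4"); cv2.imwrite("pics/t4.png",cv2.resize(d["image"][130:235,200:340],(800,600),interpolation=cv2.INTER_CUBIC))
E
```

```text
t 7.6 mincer xyz [  0.3 -51.8 238.2] F [ 0.3 -1.2  0.6] gap 0.0 turn needed [ 0.001 -0.003 -0.001]
tool shift [ -0.4 -56.9   2.1]
```

View pics/t4.png

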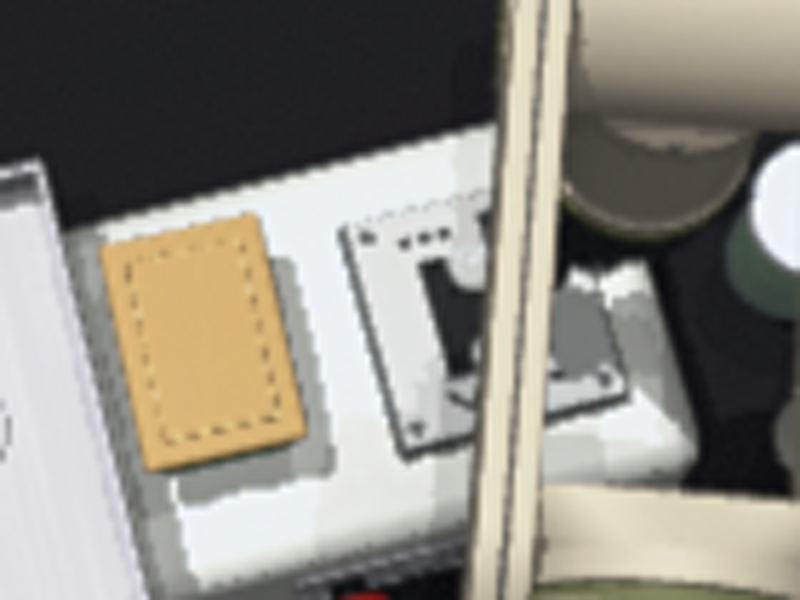

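The knob is hidden behind the arm in this view; only the empty third/reverse lane is visible. I continue gently and watch the force.

Request:
{"fn": "carry_out", "kwargs": {"increments": [[[0,-0.004,0.001],[0,0,0],1],[[0,-0.004,0],[0,0,0],1],[[0,-0.004,0],[0,0,0],1],[[0,-0.004,0],[0,0,0],1],[[0,0,0],[0,0,0],1]]}}

```text
time: 8.15
tool_pos: [605.4, -15.0, 237.0]
tcp_rot: [179.9, -0.2, 11.6]
ft_force: [0.6, -1.4, 0.8]
finger_gap: 0.0
```

```bash
python3 w.py 0 5 236;  python3 - <<'E'
from h import *
d=snap("scene","s5"); cv2.imwrite("pics/s5b.png",cv2.resize(d["image"][130:250,175:335],(800,600),interpolation=cv2.INTER_CUBIC))
E
```

```text
t 8.15 mincer xyz [  0.4 -34.8 237. ] F [ 0.3 -1.5  0.8] gap 0.0 turn needed [ 0.001 -0.004 -0.002]
tool shift [ -0.4 -39.8   0.9]
```

View pics/s5b.png

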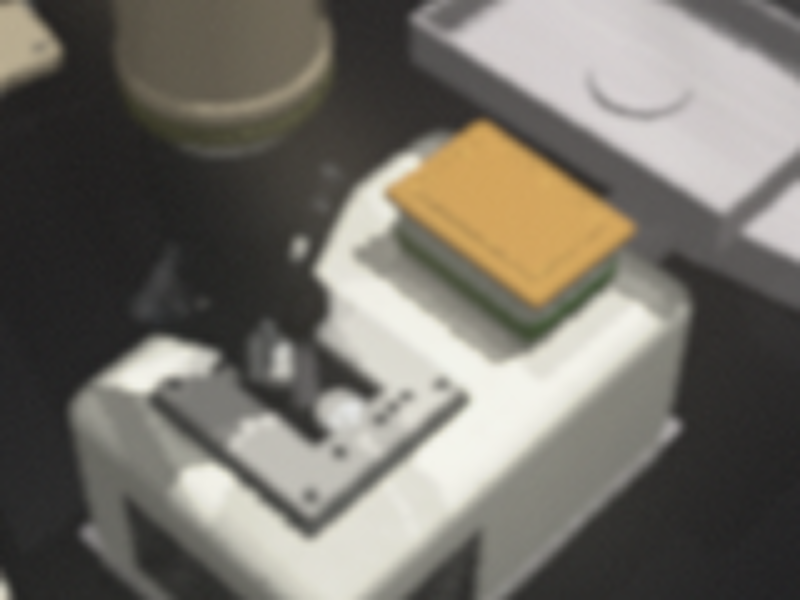

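The shaft stands at (305,370), just beside the fingertips at (265,350), and is moving along with them. The tub is unmoved. Continuing.

Request:
{"fn": "carry_out", "kwargs": {"increments": [[[0,-0.004,0.001],[0,0,0],1],[[0,-0.004,0],[0,0,0],1],[[0,-0.004,0],[0,0,0],1],[[0,-0.004,0],[0,0,0],1],[[0,-0.004,0],[0,0,0],1],[[0,0,0],[0,0,0],1]]}}

```text
time: 8.8
tool_pos: [600.9, 6.4, 235.6]
tcp_rot: [179.9, -0.2, 11.7]
ft_force: [0.1, -1.6, 0.3]
finger_gap: 0.1
```

```bash
python3 w.py 0 5 236;  python3 - <<'E'
from h import *
d=snap("scene","s6"); cv2.imwrite("pics/s6b.png",cv2.resize(d["image"][130:250,175:335],(800,600),interpolation=cv2.INTER_CUBIC))
E
```

```text
t 8.8 mincer xyz [  0.3 -12.9 235.6] F [-0.3 -1.6  0.3] gap 0.1 turn needed [ 0.001 -0.003 -0.002]
tool shift [ -0.3 -17.9  -0.4]
```

View pics/s6b.png

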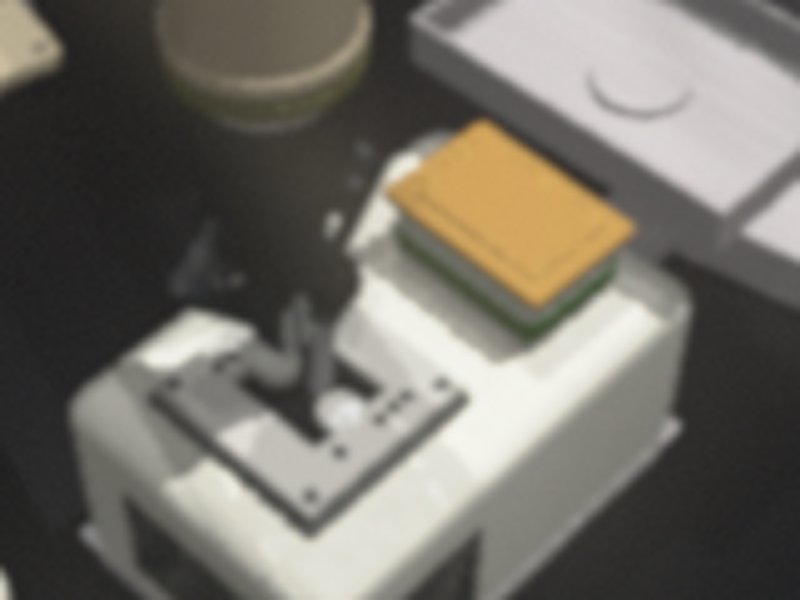

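The shaft is at (320,360) between the tongues. Continuing with smaller steps towards the select stop.

Request:
{"fn": "carry_out", "kwargs": {"increments": [[[0,-0.004,0],[0,0,0],1],[[0,-0.003,0],[0,0,0],1],[[0,-0.003,0],[0,0,0],1],[[0,-0.002,0],[0,0,0],1],[[0,0,0],[0,0,0],1]]}}

```text
time: 9.35
tool_pos: [598.1, 18.9, 235.0]
tcp_rot: [180.0, -0.1, 11.6]
ft_force: [1.2, -1.0, 1.1]
finger_gap: -0.2
```

```bash
python3 w.py 0 5 236
```

```text
t 9.35 mincer xyz [ 1.00e-01 -2.00e-01  2.35e+02] F [ 1.  -1.2  1.1] gap -0.2 turn needed [ 0.001 -0.002 -0.002]
tool shift [-0.1 -5.2 -1.1]
```

Request:
{"fn": "carry_out", "kwargs": {"increments": [[[0,-0.002,0],[0,0,0],1],[[0,-0.001,0],[0,0,0],1],[[0,0,0],[0,0,0],1]]}}

```text
time: 9.65
tool_pos: [597.4, 22.0, 234.7]
tcp_rot: [180.0, -0.1, 11.6]
ft_force: [1.7, -1.1, 0.1]
finger_gap: -0.2
```

```bash
python3 w.py 0 5 236;  python3 - <<'E'
from h import *
d=snap("scene","s7"); cv2.imwrite("pics/s7b.png",cv2.resize(d["image"][130:250,175:335],(800,600),interpolation=cv2.INTER_CUBIC))
d=snap("top","t7"); cv2.imwrite("pics/t7b.png",cv2.resize(d["image"][130:235,200:340],(800,600),interpolation=cv2.INTER_CUBIC))
E
```

```text
t 9.65 mincer xyz [ -0.    3.1 234.7] F [ 1.4 -1.4  0.1] gap -0.2 turn needed [ 0.001 -0.002 -0.002]
tool shift [ 0.  -1.9 -1.3]
```

View pics/s7b.png

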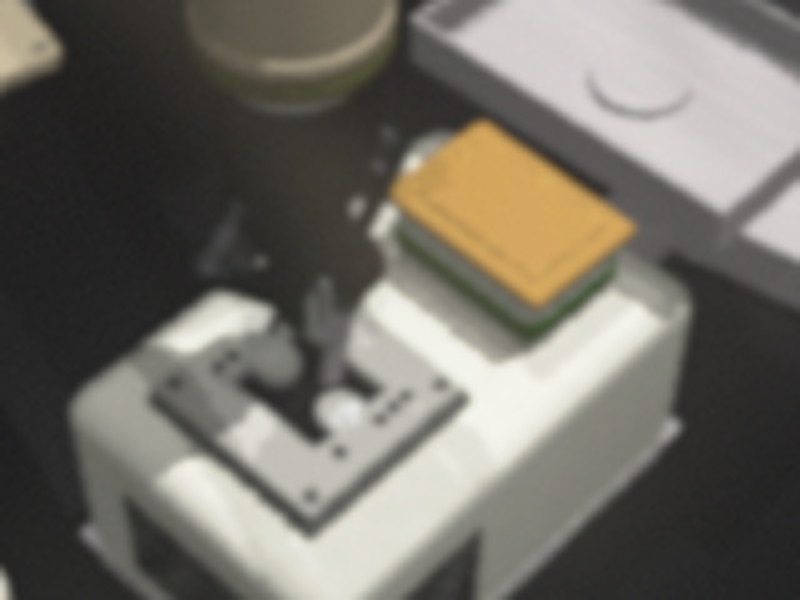

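View pics/t7b.png

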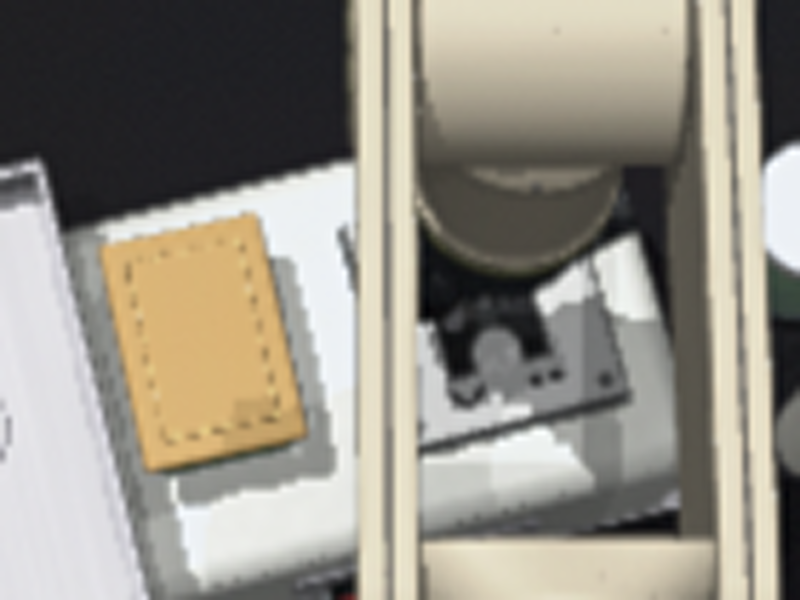

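Shaft foot at about (335,365) in the scene crop, nearly in the third/reverse lane. I feel for the stop in 1–2 mm steps.

Request:
{"fn": "carry_out", "kwargs": {"increments": [[[0,-0.002,0],[0,0,0],1],[[0,-0.001,0],[0,0,0],1],[[0,0,0],[0,0,0],1]]}}

```text
time: 10.05
tool_pos: [596.6, 24.9, 234.4]
tcp_rot: [180.0, -0.1, 11.6]
ft_force: [0.5, -1.7, -0.6]
finger_gap: -0.2
```

```bash
python3 w.py 0 8 236
```

```text
t 10.05 mincer xyz [-1.000e-01  6.100e+00  2.344e+02] F [ 0.2 -1.8 -0.6] gap -0.2 turn needed [ 0.001 -0.001 -0.002]
tool shift [ 0.1 -1.9 -1.6]
```

Request:
{"fn": "carry_out", "kwargs": {"increments": [[[0,-0.001,0],[0,0,0],1],[[0,-0.001,0],[0,0,0],1]]}}

```text
time: 10.25
tool_pos: [596.2, 26.9, 234.3]
tcp_rot: [180.0, -0.1, 11.6]
ft_force: [0.6, -1.6, -1.5]
finger_gap: 0.1
```

```bash
python3 w.py 0 8 236
```

```text
t 10.25 mincer xyz [-2.000e-01  8.100e+00  2.343e+02] F [ 0.3 -1.7 -1.5] gap 0.1 turn needed [ 0.001 -0.001 -0.002]
tool shift [ 0.2  0.1 -1.7]
```

Request:
{"fn": "carry_out", "kwargs": {"increments": [[[0,-0.001,-0.001],[0,0,0],1],[[0,-0.001,0],[0,0,0],1]]}}

```text
time: 10.45
tool_pos: [595.6, 28.3, 234.9]
tcp_rot: [179.9, -0.0, 11.6]
ft_force: [1.7, -5.5, -1.5]
finger_gap: 0.2
```

```bash
python3 w.py 0 12 236; python3 - <<'E'
from h import *
d=snap("scene","s8"); cv2.imwrite("pics/s8b.png",cv2.resize(d["image"][175:223,214:278],(800,600),interpolation=cv2.INTER_CUBIC))
from scipy.spatial.transform import Rotation as Ro
for se in(0.1,.18,.24):
  for L in (84,110,135):
    w=Ro.from_euler('z',.205).apply([0,L*np.sin(se),L*np.cos(se)])+[598,19,104]
    print(se,L,((proj(d,w)-[214,175]+.5)*12.5-.5).round())
E
```

```text
t 10.45 mincer xyz [ -0.4   9.6 234.9] F [ 0.5 -5.7 -1.5] gap 0.2 turn needed [ 0.002 -0.    -0.003]
tool shift [ 0.4 -2.4 -1.1]
0.1 84 [314. 371.]
0.1 110 [319. 285.]
0.1 135 [325. 199.]
0.18 84 [336. 356.]
0.18 110 [350. 265.]
0.18 135 [363. 175.]
0.24 84 [353. 345.]
0.24 110 [372. 252.]
0.24 135 [391. 159.]
```

View pics/s8b.png

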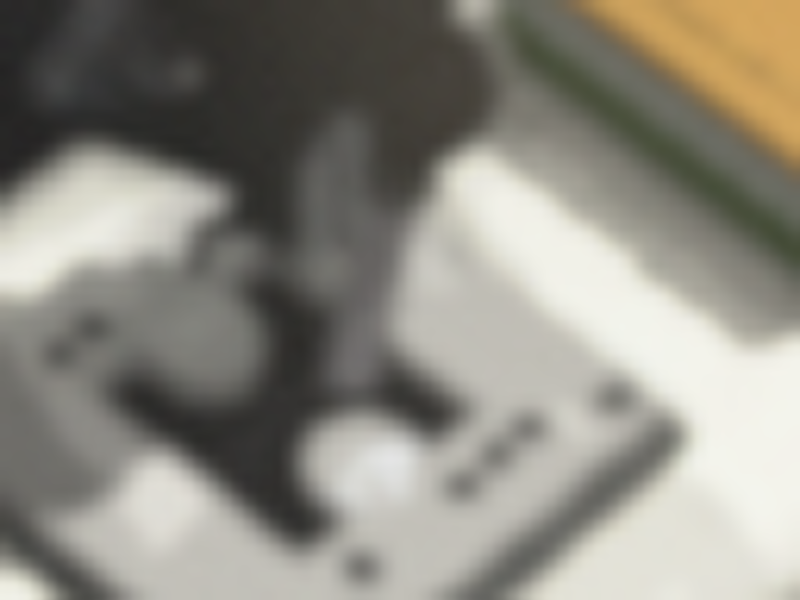

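The force rose to 5.7 N, so this is the stop. The shaft is at (375,260) to (357,340), which matches select 0.24 and neutral shift. I back off and go round to the robot's side of the knob, staying clear of it.

Request:
{"fn": "carry_out", "kwargs": {"increments": [[[0,0.01,0],[0,0,0],1],[[0,0.012,0],[0,0,0],1],[[0,0.01,0],[0,0,0],1],[[-0.012,0,0],[0,0,0],1],[[-0.015,0,0],[0,0,0],1],[[-0.015,0,0],[0,0,0],1],[[-0.008,0,0],[0,0,0],1],[[0,0,0],[0,0,0],1],[[0,0,0],[0,0,0],1]]}}

```text
time: 11.4
tool_pos: [553.2, -18.7, 235.8]
tcp_rot: [-180.0, -0.1, 11.5]
ft_force: [0.1, -0.6, -0.4]
finger_gap: 0.1
```

```bash
python3 w.py -55 36 234
```

```text
t 11.4 mincer xyz [-51.5 -27.8 235.8] F [-0.  -0.6 -0.4] gap 0.1 turn needed [-0.001 -0.002 -0.005]
tool shift [ -3.8 -63.8   1.8]
```

Request:
{"fn": "carry_out", "kwargs": {"increments": [[[-0.002,-0.012,0.001],[0,0,-0.005],1],[[0,-0.015,0],[0,0,0],1],[[0,-0.015,0],[0,0,0],1],[[0,-0.012,0],[0,0,0],1],[[0,-0.003,0],[0,0,0],1],[[0,0,0],[0,0,0],1],[[0,0,0],[0,0,0],1]]}}

```text
time: 12.1
tool_pos: [539.3, 44.0, 234.6]
tcp_rot: [-179.9, -0.2, 12.0]
ft_force: [0.1, 0.4, 0.8]
finger_gap: -0.3
```

```bash
python3 w.py -35 36 234; python3 - <<'E'
from h import *
d=snap("top","t9"); cv2.imwrite("pics/t9b.png",cv2.resize(d["image"][130:235,200:340],(800,600),interpolation=cv2.INTER_CUBIC))
d=snap("scene","s9"); cv2.imwrite("pics/s9b.png",cv2.resize(d["image"][145:235,190:310],(800,600),interpolation=cv2.INTER_CUBIC))
E
```

```text
t 12.1 mincer xyz [-52.4  36.4 234.6] F [0.2 0.4 0.8] gap -0.3 turn needed [-0.002 -0.003  0.004]
tool shift [17.3  0.5  0.7]
```

View pics/t9b.png

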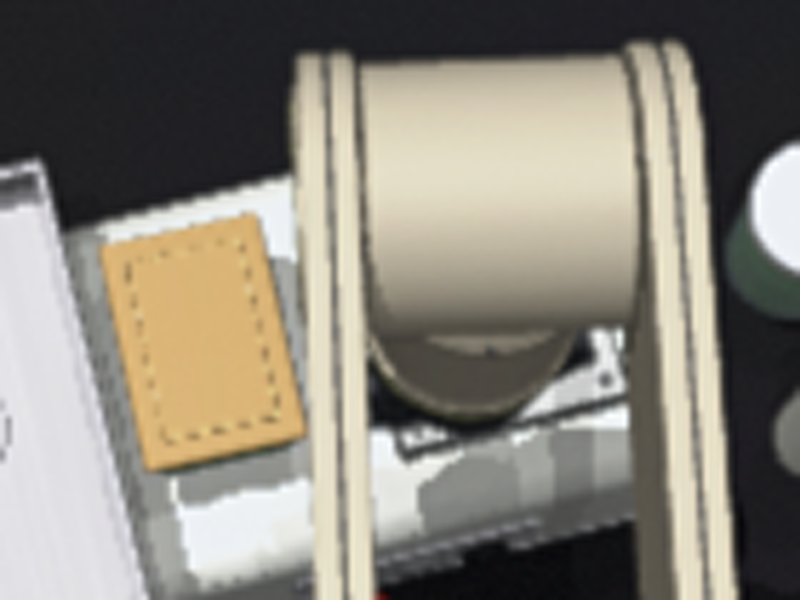

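View pics/s9b.png

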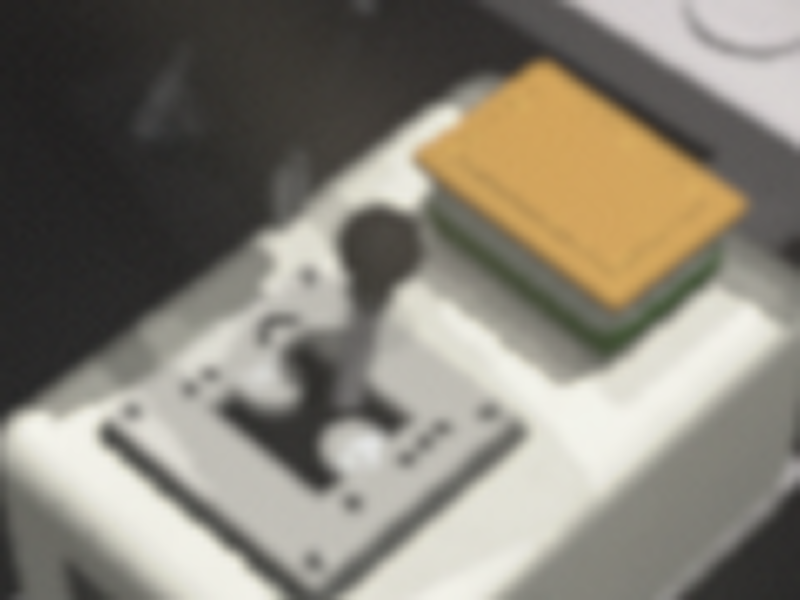

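The scene view shows the lever clearly: knob at (382,245), tilted over the third/reverse lane, with the fingertip at (290,190) on its robot side. Now I push away from the robot.

Request:
{"fn": "carry_out", "kwargs": {"increments": [[[0.006,0,0],[0,0,0.004],1],[[0.006,0,0],[0,0,0],1],[[0.005,0,0],[0,0,0],1],[[0.004,0,0],[0,0,0],1],[[0.004,0,0],[0,0,0],1],[[0.004,0,0],[0,0,0],1],[[0.004,0,0],[0,0,0],1],[[0.004,0,0],[0,0,0],1],[[0,0,0],[0,0,0],1]]}}

```text
time: 13.1
tool_pos: [578.6, 50.1, 234.6]
tcp_rot: [-179.9, -0.0, 11.5]
ft_force: [-1.6, -0.5, 1.9]
finger_gap: 0.2
```

```bash
python3 w.py 17 36 234
```

```text
t 13.1 mincer xyz [-12.6  34.3 234.6] F [-1.7 -0.2  1.9] gap 0.2 turn needed [-0.002 -0.001 -0.003]
tool shift [29.6 -1.8  0.6]
```

Request:
{"fn": "carry_out", "kwargs": {"increments": [[[0.004,-0.001,0],[0,0,-0.003],1],[[0.004,0,0],[0,0,0],1],[[0.004,0,0],[0,0,0],1],[[0.004,0,0],[0,0,0],1],[[0.003,0,0],[0,0,0],1],[[0,0,0],[0,0,0],1]]}}

```text
time: 13.7
tool_pos: [598.1, 54.6, 233.4]
tcp_rot: [-179.9, 0.1, 11.7]
ft_force: [-2.0, -0.8, 1.1]
finger_gap: -0.3
```

```bash
python3 w.py 17 36 234; python3 - <<'E'
from h import *
d=snap("scene","s10"); cv2.imwrite("pics/s10b.png",cv2.resize(d["image"][145:235,190:310],(800,600),interpolation=cv2.INTER_CUBIC))
from scipy.spatial.transform import Rotation as Ro
for sh in(.1,.2,.25,.3):
    l=155*np.array([np.sin(sh),np.cos(sh)*np.sin(.24),np.cos(sh)*np.cos(.24)])
    w=Ro.from_euler('z',.205).apply(l)+[598,19,104]; print(sh,((proj(d,w)-[190,145]+.5)*6.667).round())
E
```

```text
t 13.7 mincer xyz [  7.3  34.8 233.4] F [-2.2 -0.4  1.1] gap -0.3 turn needed [-0.001  0.002 -0.001]
tool shift [ 9.7 -1.2 -0.6]
0.1 [406. 267.]
0.2 [435. 294.]
0.25 [449. 308.]
0.3 [463. 323.]
```

View pics/s10b.png

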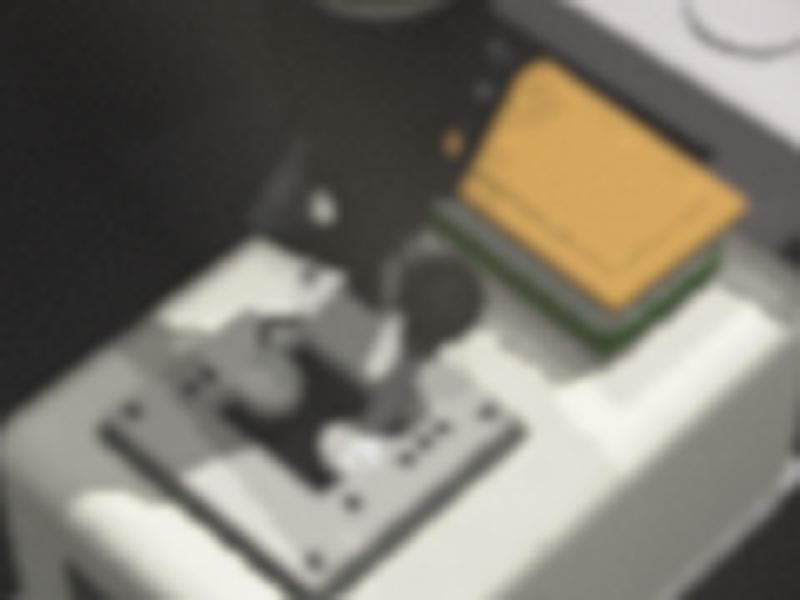

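The knob is at (440,297), about shift 0.21, and the tub is untouched. I finish in small steps, watching the force.

Request:
{"fn": "carry_out", "kwargs": {"increments": [[[0.003,0,0],[0,0,0],1],[[0.002,0,0],[0,0,0],1],[[0.002,0,0],[0,0,0],1],[[0,0,0],[0,0,0],1]]}}

```text
time: 14.15
tool_pos: [604.7, 55.8, 232.7]
tcp_rot: [-179.9, 0.2, 11.7]
ft_force: [-2.2, -1.7, -0.8]
finger_gap: 0.0
```

```bash
python3 w.py 19 36 234
```

```text
t 14.15 mincer xyz [ 14.1  34.7 232.7] F [-2.5 -1.2 -0.8] gap 0.0 turn needed [-0.001  0.003 -0.001]
tool shift [ 4.9 -1.3 -1.3]
```

Request:
{"fn": "carry_out", "kwargs": {"increments": [[[0.001,0,0],[0,0,0],1],[[0.001,0,0],[0,0,0],1]]}}

```text
time: 14.35
tool_pos: [606.6, 56.2, 232.5]
tcp_rot: [-179.9, 0.2, 11.7]
ft_force: [-3.1, -1.6, -2.2]
finger_gap: 0.1
```

```bash
python3 w.py 19 36 234
```

```text
t 14.35 mincer xyz [ 16.   34.7 232.5] F [-3.4 -0.9 -2.2] gap 0.1 turn needed [-0.001  0.004 -0.001]
tool shift [ 3.  -1.3 -1.5]
```

Request:
{"fn": "carry_out", "kwargs": {"increments": [[[0.001,0,0],[0,0,0],1],[[0.001,0,0],[0,0,0],1]]}}

```text
time: 14.55
tool_pos: [608.5, 56.6, 232.3]
tcp_rot: [-179.9, 0.2, 11.7]
ft_force: [-2.7, -1.9, -1.0]
finger_gap: -0.0
```

```bash
python3 w.py 19 36 234
```

```text
t 14.55 mincer xyz [ 18.   34.7 232.3] F [-3.  -1.3 -1. ] gap -0.0 turn needed [-0.001  0.004 -0.001]
tool shift [ 1.  -1.3 -1.7]
```

Request:
{"fn": "carry_out", "kwargs": {"increments": [[[0.001,0,0],[0,0,0],1]]}}

```text
time: 14.65
tool_pos: [609.5, 56.9, 232.2]
tcp_rot: [-179.9, 0.3, 11.7]
ft_force: [-2.7, -1.4, -1.4]
finger_gap: -0.0
```

```bash
python3 w.py 19 36 234;python3 - <<'E'
from h import *
d=snap("scene","s11"); cv2.imwrite("pics/s11b.png",cv2.resize(d["image"][145:235,190:310],(800,600),interpolation=cv2.INTER_CUBIC))
E
```

```text
t 14.65 mincer xyz [ 19.   34.7 232.2] F [-2.9 -0.8 -1.4] gap -0.0 turn needed [-0.001  0.004 -0.001]
tool shift [-0.  -1.3 -1.8]
```

View pics/s11b.png

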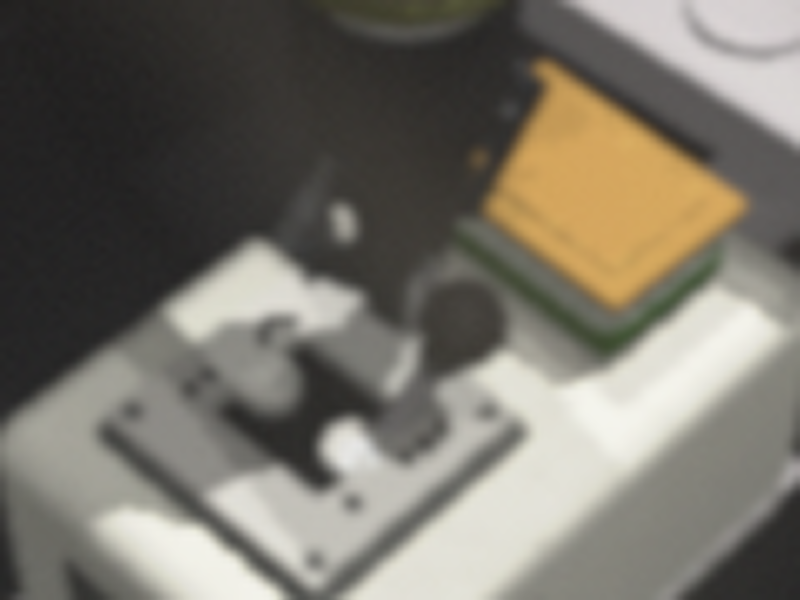

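The knob is at (463,321), where shift 0.30 predicts (463,323). One or two more millimetres to feel the stop.

Request:
{"fn": "carry_out", "kwargs": {"increments": [[[0.001,0,0],[0,0,0],1]]}}

```text
time: 14.8
tool_pos: [610.6, 57.1, 232.1]
tcp_rot: [-179.9, 0.3, 11.7]
ft_force: [-2.7, -1.2, -1.5]
finger_gap: 0.4
```

```bash
python3 w.py -30 36 234
```

```text
t 14.8 mincer xyz [ 20.1  34.7 232.1] F [-2.9 -0.6 -1.5] gap 0.4 turn needed [-0.001  0.004 -0.001]
tool shift [-50.1  -1.2  -1.7]
```

Request:
{"fn": "carry_out", "kwargs": {"increments": [[[0.001,0,0],[0,0,0],1]]}}

```text
time: 14.9
tool_pos: [611.4, 57.3, 231.9]
tcp_rot: [-179.9, 0.3, 11.7]
ft_force: [-5.2, -2.7, -1.4]
finger_gap: -0.2
```

```bash
python3 w.py -30 36 234
```

```text
t 14.9 mincer xyz [ 20.9  34.7 231.9] F [-5.7 -1.5 -1.4] gap -0.2 turn needed [-0.001  0.005 -0.001]
tool shift [-50.9  -1.2  -1.8]
```

The force is up to 5.7 N, so the lever is at its stop. I back straight off and rise.

Request:
{"fn": "carry_out", "kwargs": {"increments": [[[-0.008,0,0],[0,0,0],1],[[-0.012,0,0],[0,0,0],1],[[-0.015,0,0],[0,0,0],1],[[-0.015,0,0],[0,0,0],1],[[-0.015,0,-0.01],[0,0,0],1],[[-0.01,0,-0.03],[0,0,0],1],[[-0.01,0,-0.03],[0,0,0],1],[[-0.03,0,-0.02],[0,0,0],1],[[-0.04,0.02,0],[0,0,0],1],[[-0.02,0.02,0],[0,0,0],1],[[0,0,0],[0,0,0],1],[[0,0,0],[0,0,0],1]]}}

```text
time: 16.1
tool_pos: [445.6, -16.9, 332.9]
tcp_rot: [179.9, -1.4, 11.9]
ft_force: [-1.3, 0.8, -0.5]
finger_gap: -0.0
```

```bash
python3 w.py;python3 - <<'E'
from h import *
d=snap("scene","s12"); cv2.imwrite("pics/s12b.png",cv2.resize(d["image"][130:250,140:300],(800,600),interpolation=cv2.INTER_CUBIC))
d=snap("top","t12"); cv2.imwrite("pics/t12b.png",cv2.resize(d["image"],(800,600),interpolation=cv2.INTER_CUBIC))
from scipy.spatial.transform import Rotation as Ro
for sh in(.25,.3):
    l=155*np.array([np.sin(sh),np.cos(sh)*np.sin(.24),np.cos(sh)*np.cos(.24)])
    w=Ro.from_euler('z',.205).apply(l)+[598,19,104]; print(sh,((proj(load("s12"),w)-[140,130]+.5)*5).round())
E
```

```text
t 16.1 mincer xyz [-156.5   -4.1  332.9] F [-1.1  1.1 -0.5] gap -0.0 turn needed [ 0.002 -0.024  0.004]
0.25 [587. 306.]
0.3 [597. 318.]
```

View pics/s12b.png

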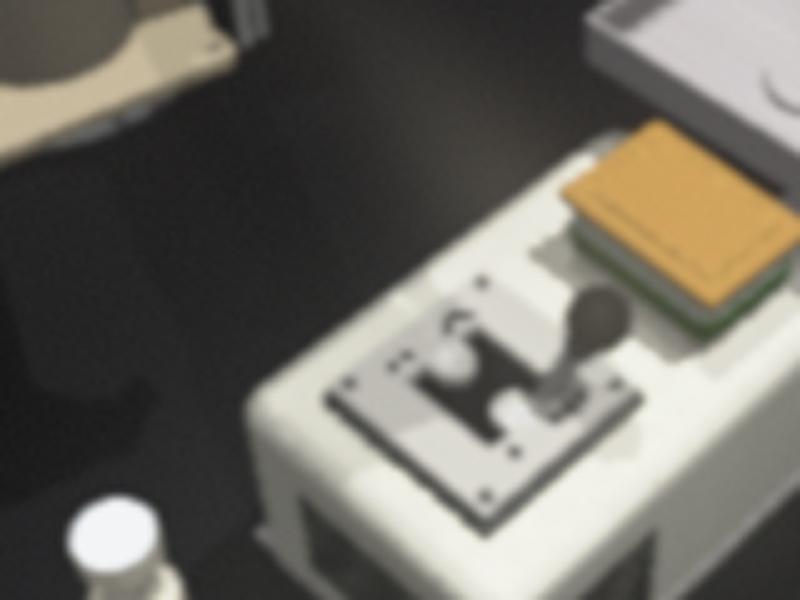

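View pics/t12b.png

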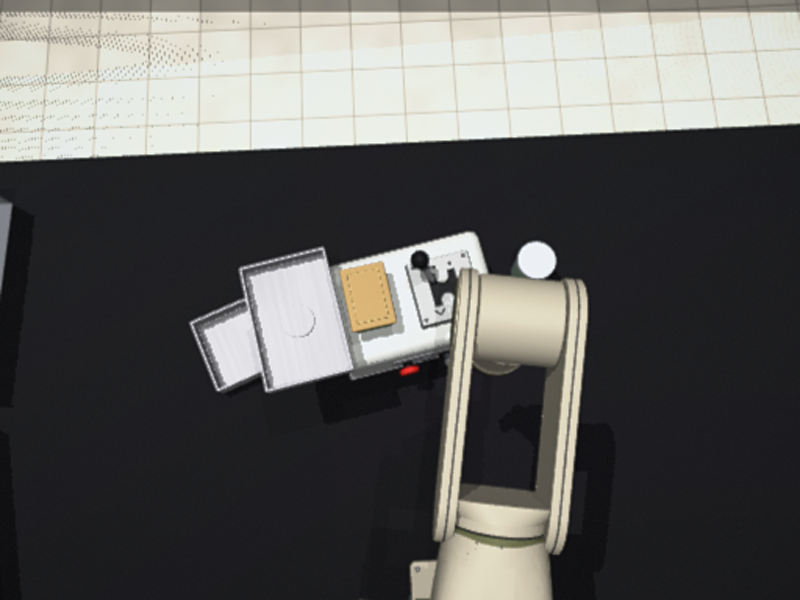

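The knob is at (598,317) in the scene crop, where shift 0.30 predicts (597,318), and the shaft is in the three-dot slot. Tub, jar and pan are at their first pixel positions, the pusher's cap stands upright at (115,535), and the arm is clear. Handing in.

```bash
python3 -c "
from bench import r
print(r.hand_in())"
```

```text
the job is handed in; nothing more can be done
None
```

The lever is in third gear, fully home against its stop, and the job is handed in (no verdict is reported). I used the shut fingers throughout and never gripped the lever:
1. **To neutral:** I pushed the lever back from shift of about +0.05, where it started in the first/second lane.
2. **Across the gate:** I pushed it sideways to the select stop, feeling about 5.7 N there.
3. **Into third:** I pushed it away from the robot to the shift stop, again feeling about 5.7 N, then backed the arm off clear.

**Last checks:** the knob was at pixel (598,317), against (597,318) predicted for select 0.24 and shift 0.30. Tub, jar and pan looked unmoved. The arm was clear with wrist force near zero, at 16 s of the 51 s allowed.

**Limits:** during the sideways push the arm hid the knob in the top view, so I followed the shaft in the scene view instead. The pusher was behind the arm in the last top view; the scene view shows it upright, but I did not measure its position again. No check failed or disagreed.

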